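Turn the lazy Susan to bring the blue jar to the front

ROBOT

A 6-joint arm with a two-finger parallel gripper is mounted at the origin on a cart in front of the work surface, level with it; the furniture and walls round the work are solid. World frame = base frame: x ahead of the robot, y to its left, z up, the work surface at z = 0. Lengths are in m, angles in degrees, forces in N, time in s.
With the tool pointing down it reaches from about 0.4 to 0.825 m from the base axis. Payload 7 kg.
Tool frame: the origin (TCP) lies midway between the tips of the shut fingers; the grasp point (between the pads) lies 19 mm behind it; z points along the fingers, y is the line along which they close (so a half turn about z gives the same grasp; the last joint's range is limited). The gripper opens to 88 mm and grips with 3 to 60 N. Pads are 19 mm wide; open, the fingers measure 130 mm over their backs; the gripper's body (78 mm by 193 mm) begins 47 mm behind the grasp point.
Start: joints at [81.538, 20.546, 0.682, 0, -70.136, -16.507], TCP at [0.285, 0.612, 0.227] pointing down, gripper open.
Joint ranges: [-176.03, 176.03], [-82.01, 121.73], [-58.28, 71.71], [-173.87, 95.51], [-174.79, -0.11], [-173.66, 173.66]. Speed limits (degrees/s): [136.94, 136.94, 172.46, 180, 180, 180].

INTERFACE

Orientations are given as [roll, pitch, yaw] about the fixed x, y, z axes, in that order (R = Rz(yaw) Ry(pitch) Rx(roll)).
In Python, from plant import r gives the robot as it stands. The module is installed in compiled form; this text tells all that it offers.
- The arm moves only by the tool play_rows, never from a script. Its argument "rows" is a list of rows, each an object with "slide": the shift along the tool's x, y, z as a fraction of full scale, a list of three; "delta_rot": the turn, a rotation vector about the tool's x, y, z as a fraction of full scale, a list of three; "fingers": the opening, from -1 (shut) to 1 (fully open). In form: [{"slide": [x, y, z], "delta_rot": [rx, ry, rz], "fingers": fingers}, ...]. A call has 1 to 8 rows; each row shifts and turns the commanded pose from where the row before left it, along the tool's axes as they then stand; what a row does not reach is not made up. Full scale, the value 1, is 0.15 m for a shift and 0.08 rad for a turn. A row lasts 1/8 s, in which the tool goes at most 62.5 mm and 10.7 degrees, less where a joint would pass 70% of its speed; a pose out of reach is approached as far as the arm can. A call with a number of a shift or a turn outside -1 to 1 is refused whole. A call with a gripper value outside its range is refused whole. The fingers move at their own pace and stop on an object; "squeeze" is the grip in N (left out, the last holds). Time passes only in rows, so rows that do not move let the fingers close. It gives the time, the measured TCP pose, the force, the opening and the grip force at its end, in the units of the state.
- r.get_state(): the state, without advancing time (a new reading comes with each control period).
- r.capture(name): name is "side" or "top"; returns a dict with "image" (480x640x3 uint8, blue, green, red), "fx", "fy", "cx", "cy" (pixels), "R" (3x3) and "t" (3): a world point X has camera coordinates R X + t. Camera axes: x right, y down, z forward; pixel columns grow to the right and rows downward; lengths in m; the calibration is good to about 2 mm. A picture is of the moment at which its call begins. There is no depth.
- r.close_job(): hands the job in; it is judged then, once.
The state is a dict: "time_s": time; "joints": joint angles; "qd": joint speeds; "joint_torque": joint torques, N m; "tcp_pos": TCP position; "eef_rot": TCP orientation; "contact_force": force on the tool from outside, world axes, zero at the start; "moment": the same for the moment, N m; "gripper_width": finger opening in m; "gripper_force": force on a finger pad.
Only numpy, scipy, OpenCV 4.12 (cv2) and the standard library are available. Lean on these libraries where they do the work, as an engineer would, in place of code of your own. Each camera call takes 0.05 s, during which the arm holds its last target. There are 200 camera calls.

TASK

Turn the lazy Susan by gently pushing the pegs on its rim with your fingertips until the dark blue jar stands at the front, in line with the brass pointer, and leave it at rest there. Only push, do not grip anything: do not touch, lift or knock over what stands on the turntable, and leave the other things on the worktop where they are.

Things in the scene. Friction and masses are not known exactly. Their poses are not given: they have to be found in the camera images.
- turntable_base: Fixed foot of the round turntable (lazy Susan). Origin on the turning axis, 6 mm above the worktop; z up. Its -x axis points along the flat brass pointer, which lies low (top 13 mm above the worktop) and sticks out from under the disc roughly towards the robot
- disc_center (a point): Centre of the top of the pale wooden turning disc, on the turning axis, 36 mm above the worktop. The disc is 348 mm across and 14 mm thick. What stands on it rides along by friction
- peg_0 (a point): One of six upright black rubber-sleeved pegs on the disc, 14 mm thick with round tops; this point is on its centre line, 75 mm above the worktop (the pegs reach 115 mm above the worktop). They stand near the rim, 160 mm from the axis, evenly spaced by 60 degrees. Push sideways against a peg to turn the disc
- carousel (a joint): Angle of the disc on its foot, rad, growing counter-clockwise seen from above; turns freely past a full turn either way. In the frame of turntable_base the pegs stand at this angle from +x plus multiples of 60 degrees. Light friction: about 1 N at a peg turns it; it stays where it is left, hardly coasting
- pointer_tip (a point): Tip of the brass pointer, 223 mm from the turning axis, 13 mm above the worktop. The line from the axis to this tip is the front of the turntable
- navy_jar: The jar wanted at the front: dark blue all over, with stopper, 54 mm across, 99 mm tall; stands upright on the turntable, about 67 mm from its axis. Origin: centre of its underside, z up. Must not be touched
- mustard_jar: Glass jar with cream contents and red lid, 62 mm across, 86 mm tall; stands upright on the turntable, about 67 mm from its axis. Origin: centre of its underside, z up. Must not be touched
- spice_jar_a: Slim spice jar with green label and red cap, 45 mm across, 106 mm tall; stands upright on the turntable, about 67 mm from its axis. Origin: centre of its underside, z up. Must not be touched
- jar_beans: Glass jar with reddish-brown contents and mustard-yellow screw lid, 59 mm across, 97 mm tall; stands upright on the turntable, about 67 mm from its axis. Origin: centre of its underside, z up. Must not be touched
- small_tin: Food tin with red and green tomato label, 57 mm across, 72 mm tall; stands upright on the turntable, about 67 mm from its axis. Origin: centre of its underside, z up. Must not be touched
- coffee_cup: White cup, red-brown inside, 62 x 92 x 51 mm, loose on the worktop at the left; origin centre of its underside. Bystander
- match_box: Red match box, 35 x 53 x 15 mm, loose on the worktop at the left; origin centre of its underside. Bystander
- onion: Red onion, 84 mm across, 82 mm tall, loose on the worktop at the right near the front; origin centre of its underside. Bystander
- teaspoon: Teaspoon, 130 x 27 x 11 mm, loose on the worktop at the left near the front; origin centre of its underside. Bystander

How it is judged (in metres and radians):
At the end, for the whole second after the job is handed in: The blue jar stands on the turntable on the pointer's side, its centre within 14 mm sideways of the line from the turning axis to the pointer tip (and 50 to 95 mm from the axis along it); the turntable is at rest; all five things on it stand upright on the disc, within 100 mm of its axis (y of navy_jar in the frame of turntable_base between -0.014 and 0.014 m and x of navy_jar in the frame of turntable_base between -0.095 and -0.05 m and velocity of joint carousel between -0.03 and 0.03 rad/s and angle between each of navy_jar, mustard_jar, spice_jar_a, jar_beans, small_tin's own z axis and vertical below 0.1 rad and z of navy_jar in the frame of turntable_base between 0.024 and 0.036 m and horizontal distance between each of navy_jar, mustard_jar, spice_jar_a, jar_beans, small_tin and turntable_base below 0.1 m and z of mustard_jar in the frame of turntable_base between 0.024 and 0.036 m and z of spice_jar_a in the frame of turntable_base between 0.024 and 0.036 m and z of jar_beans in the frame of turntable_base between 0.024 and 0.036 m and z of small_tin in the frame of turntable_base between 0.024 and 0.036 m); the robot touches nothing.
It fails at once if the robot touches a jar or the tin on the turntable (more than 1 N) (contact force between any of the arm, the fingers and navy_jar above 1 N or contact force between any of the arm, the fingers and mustard_jar above 1 N or contact force between any of the arm, the fingers and spice_jar_a above 1 N or contact force between any of the arm, the fingers and jar_beans above 1 N or contact force between any of the arm, the fingers and small_tin above 1 N).
It fails at once if something on the turntable is lifted off it or knocked over (z of any of navy_jar, mustard_jar, spice_jar_a, jar_beans, small_tin in the frame of turntable_base above 0.042 m or angle between any of navy_jar, mustard_jar, spice_jar_a, jar_beans, small_tin's own z axis and vertical above 0.35 rad).
It fails at once if the turntable is gripped or shoved hard (more than 30 N between the robot and it) (contact force between any of the arm, the fingers and turntable_base above 30 N).
It fails at once if a bystander on the worktop is moved by more than 2 cm (distance of any of coffee_cup, match_box, onion, teaspoon from where it was at the start of the episode above 0.02 m).
It also fails if it takes over 72 s, if anything falls off the work surface, if the arm or the gripper's body presses on something with over 40 N, if the wrist force passes 120 N, or if a joint passes its speed limit or range.

## Working session

There is one attempt and no reset: what is moved stays moved. The work goes in short steps, Python scripts to look and compute and a tool call to move; the robot and the scene stay as the last step left them, time stands still between calls to the robot, and variables do not carry over. Pictures are saved under pics/ and viewed, at most 10 in all, crops included, and the job is handed in when it is done.

Besides the shell and the picture viewer there is one more tool, called after "Request:" in YAML: its name, and indented under it one key for each argument. play_rows: Moves the arm, as the interface text tells. Shift numbers are shares of 0.15 m and turn numbers shares of 0.08 rad, none past 1 either way. Its arguments: {"type":"object","properties":{"rows":{"type":"array"},"squeeze":{"type":"number"}},"required":["rows"]}

```bash
mkdir -p pics
python3 - <<'E'
from plant import r
import cv2,pickle
d={}
for n in("top","side"):
    c=r.capture(n);d[n]=c;cv2.imwrite(f"pics/{n}0.png",c["image"]);print(n,c["fx"],c["cx"],c["cy"],c["R"],c["t"])
pickle.dump(d,open("c0.pkl","wb"))
print(r.get_state())
E
```

```text
top 435.2568018846312 317.9525214366153 238.96253106639463 [[ 0.00893853 -0.99969023 -0.02322827]
 [-0.99779944 -0.00739061 -0.0658912 ]
 [ 0.06569912  0.02376612 -0.99755641]] [0.04204661 0.53361866 1.08246198]
side 436.1918176384219 317.32111287320686 235.25896930820227 [[ 0.99014432 -0.13911097 -0.01619771]
 [-0.07952572 -0.46326408 -0.88264492]
 [ 0.11528177  0.87523399 -0.46976119]] [-0.53644819  0.13390761  1.3231121 ]
{'time_s': 0.1, 'joints': array([ 8.15381484e+01,  2.05882814e+01,  6.37195248e-01, -1.74305337e-02,
       -7.01347670e+01, -1.65078926e+01]), 'qd': array([ 0.01691291, -0.13921768,  0.1401845 ,  0.08839619, -0.03242985,
        0.14748892]), 'joint_torque': array([ 4.25221219e-05, -5.84164417e+01,  2.93752116e+01,  7.01537937e+00,
        1.01960273e-02, -5.06822948e-05]), 'tcp_pos': array([0.28477389, 0.61149506, 0.22569272]), 'eef_rot': array([ 1.79913029e+02, -8.68609946e-03, -2.49756729e+01]), 'contact_force': array([-0.27672681,  1.01206171, -0.04204583]), 'moment': array([ 0.0445337 ,  0.02985294, -0.03503891]), 'gripper_force': 0.0, 'gripper_width': 0.08761567173190488}
```

View pics/top0.png

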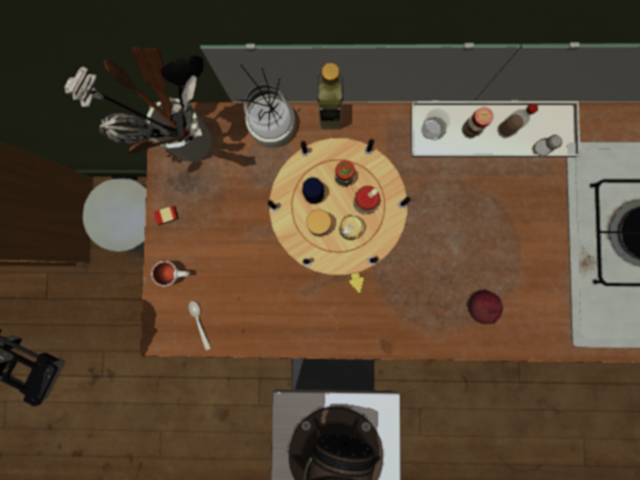

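View pics/side0.png

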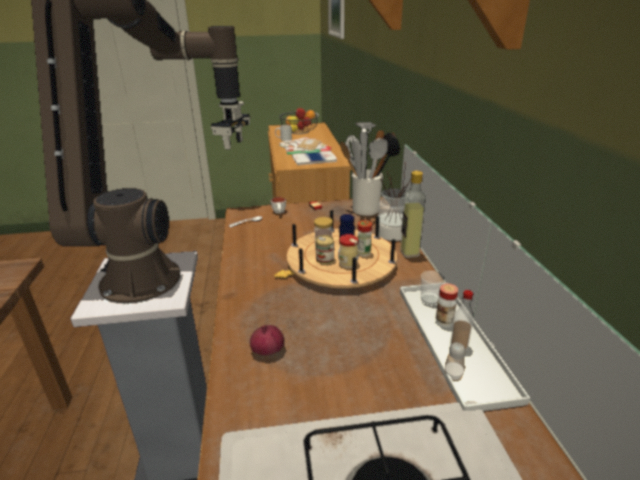

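The top view shows the disc centred near pixel (338,206), the pointer tip near (360,292), and the navy jar's top near (313,189). The pegs are near (304,146), (370,144), (405,201), (375,260), (307,261) and (273,205). In the side view the disc is at about (342,260) and the arm is well clear of it. The bystanders are far from the disc.

```bash
cat > h.py <<'E'
import numpy as np,cv2
def ray(c,u,v,z):
    R,t=np.array(c["R"]),np.array(c["t"]);o=-R.T@t
    d=R.T@np.array([(u-c["cx"])/c["fx"],(v-c["cy"])/c["fy"],1]);return (o+d*(z-o[2])/d[2])
def proj(c,X):
    p=np.array(c["R"])@X+np.array(c["t"]);return p[0]/p[2]*c["fx"]+c["cx"],p[1]/p[2]*c["fy"]+c["cy"]
def measure(c,verbose=1):
    im=c["image"];hsv=cv2.cvtColor(im,cv2.COLOR_BGR2HSV)
    roi=np.zeros(im.shape[:2],np.uint8);cv2.circle(roi,(338,206),74,255,-1)
    out={}
    # navy: blue dominant, dark
    b,g,rr=[im[...,i].astype(int) for i in range(3)]
    m=((b>rr+8)&(b>g+8)&(roi>0)).astype(np.uint8)
    k,l,s,ce=cv2.connectedComponentsWithStats(m)
    out["blue"]=[(s[i].tolist(),ce[i].round(1).tolist()) for i in range(1,k) if s[i][4]>15]
    m=((np.maximum(np.maximum(b,g),rr)<60)&(roi>0)).astype(np.uint8)
    k,l,s,ce=cv2.connectedComponentsWithStats(m)
    out["dark"]=[(s[i].tolist(),ce[i].round(1).tolist()) for i in range(1,k) if s[i][4]>15]
    return out
E
python3 - <<'E'
import pickle
from h import *
d=pickle.load(open("c0.pkl","rb"));c=d["top"];im=c["image"]
o=measure(c)
for k in o:print(k,o[k])
hsv=cv2.cvtColor(im,cv2.COLOR_BGR2HSV)
m=cv2.inRange(hsv,(12,60,150),(30,200,255));m=cv2.morphologyEx(m,cv2.MORPH_CLOSE,np.ones((5,5)))
cs=cv2.findContours(m,cv2.RETR_EXTERNAL,cv2.CHAIN_APPROX_NONE)[0];cn=max(cs,key=cv2.contourArea)
h=cv2.convexHull(cn).reshape(-1,2);P=np.array([ray(c,u,v,.036)[:2] for u,v in h])
(x,y),rad=cv2.minEnclosingCircle(P.astype(np.float32));print("disc",x,y,rad)
m=cv2.inRange(hsv,(20,110,110),(35,255,255));m[:272]=0;m[300:]=0;m[:,:340]=0;m[:,380:]=0
ys,xs=np.nonzero(m);print("ptr",xs.min(),xs.max(),ys.min(),ys.max(),ray(c,xs[ys==ys.max()].mean(),ys.max(),.013))
big=cv2.resize(im[125:305,255:425],None,fx=3.3,fy=3.3,interpolation=cv2.INTER_CUBIC);cv2.imwrite("pics/z.png",big)
s=d["side"]["image"];cv2.imwrite("pics/zs.png",cv2.resize(s[190:310,260:420],None,fx=4,fy=4,interpolation=cv2.INTER_CUBIC))
E
```

```text
blue [([304, 179, 19, 23, 321], [312.6, 189.0])]
dark [([301, 141, 7, 12, 51], [303.8, 146.9]), ([367, 140, 7, 12, 52], [369.8, 145.4]), ([303, 178, 21, 25, 429], [313.2, 190.3]), ([336, 178, 16, 8, 59], [343.7, 181.5]), ([401, 197, 9, 9, 44], [405.4, 201.2]), ([268, 201, 9, 8, 41], [271.7, 204.6]), ([370, 258, 8, 4, 24], [373.5, 259.5]), ([304, 260, 6, 4, 19], [306.4, 261.2])]
disc 0.5925905704498291 -0.006654304452240467 0.19707651436328888
ptr 340 363 272 292 [ 0.4006974  -0.05664973  0.013     ]
```

View pics/z.png

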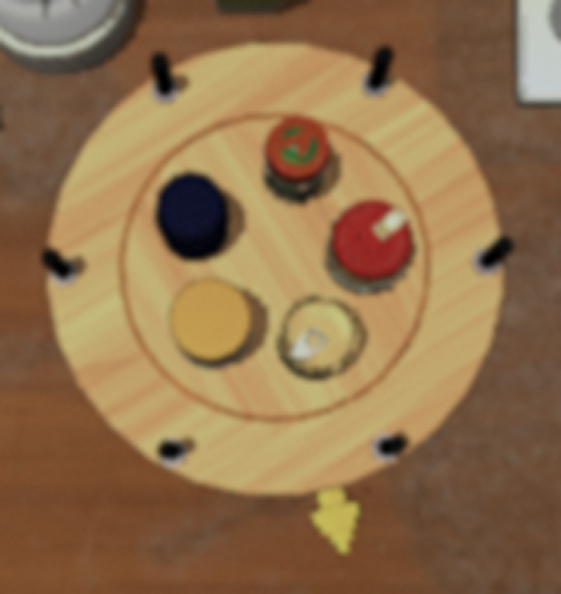

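View pics/zs.png

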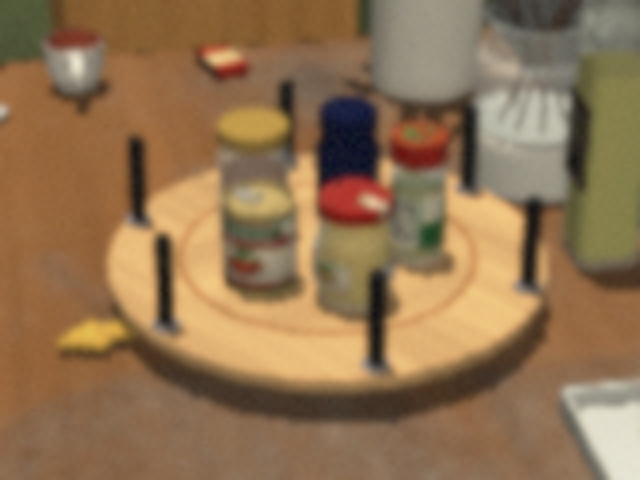

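The zoom shows the pegs, the jar and the pointer clearly: the pointer tip is at full-image (359.5,292.3), the jar blob is centred near (313,190), and the side-view peg tops run from (294,225) to (393,240). Next I'll triangulate the peg tops and fit the disc.

Run:
```python
import pickle
from h import *
from scipy.optimize import least_squares
d=pickle.load(open("c0.pkl","rb"));c=d["top"];s=d["side"]
top=np.array([(178,446),(399,439),(503,246),(384,52),(160,59),(50,256)])/3.3+[255,125]
sd=np.array([(135,140),(162,237),(377,272),(534,202),(468,105),(287,83)])/4+[260,190]
def P(c):return np.diag([1,1,1])@np.array([[c["fx"],0,c["cx"]],[0,c["fy"],c["cy"]],[0,0,1]])@np.c_[c["R"],c["t"]]
X=cv2.triangulatePoints(P(c),P(s),top.T,sd.T);X=(X[:3]/X[3]).T;print(X.round(3))
q=least_squares(lambda p:np.r_[[X[:,i]-(p[i]+.16*[np.cos,np.sin][i](p[2]+np.pi/3*np.arange(6))) for i in (0,1)]].ravel(),[.6,0,np.arctan2(*(X[0]-X.mean(0))[1::-1])]);print("pegfit",q.x,np.abs(q.fun).max())
e=np.array([(47,270),(504,265),(275,42),(270,494),(112,430),(112,110),(437,430),(440,110)])/3.3+[255,125]
E=np.array([ray(c,u,v,.036)[:2] for u,v in e]);f=least_squares(lambda p:np.hypot(*(E-p[:2]).T)-p[2],[.6,0,.17]);print("disc",f.x,f.fun.round(4))
j=ray(c,313,190,.085)[:2];t=ray(c,359.5,292.3,.013)[:2];C=(f.x[:2])
pt=np.array([ray(c,*p,.0755)[:2] for p in[(303.8,146.9),(369.8,145.4),(405.4,201.2),(373.5,259.5),(306.4,261.2),(271.7,204.6)]])
print("pegmid",pt.round(3),pt.mean(0))
for C in(f.x[:2],q.x[:2]):
  a=lambda p:np.degrees(np.arctan2(*(p-C)[::-1]))
  print(C,"jar",j,np.hypot(*(j-C)),a(j),"ptr",t,np.hypot(*(t-C)),a(t),"turn",(a(t)-a(j))%360,"pegs",[round(a(p),1) for p in pt])
```

```text
[[ 0.478  0.065  0.112]
 [ 0.483 -0.09   0.11 ]
 [ 0.622 -0.163  0.11 ]
 [ 0.76  -0.079  0.107]
 [ 0.752  0.08   0.112]
 [ 0.613  0.157  0.108]]
pegfit [ 0.61809935 -0.00502996  2.6572902 ] 0.004906227574424674
disc [ 0.6157244  -0.00383952  0.17301196] [-0.0003 -0.0002 -0.0003 -0.0012  0.0013 -0.0001  0.0003  0.0005]
pegmid [[ 0.754  0.081]
 [ 0.758 -0.079]
 [ 0.622 -0.164]
 [ 0.481 -0.088]
 [ 0.476  0.072]
 [ 0.612  0.158]] [ 0.61706041 -0.00319745]
[ 0.6157244  -0.00383952] jar [0.64617217 0.05771644] 0.06867461238680839 63.68136139489248 ptr [ 0.39997315 -0.05916129] 0.22273100082986783 -165.61837195894717 turn 130.70026664616034 pegs [np.float64(31.7), np.float64(-27.8), np.float64(-87.8), np.float64(-148.0), np.float64(151.4), np.float64(91.4)]
[ 0.61809935 -0.00502996] jar [0.64617217 0.05771644] 0.06874004906458411 65.89619678877824 ptr [ 0.39997315 -0.05916129] 0.22474260122898185 -166.06274341969979 turn 128.04105979152197 pegs [np.float64(32.6), np.float64(-27.8), np.float64(-88.7), np.float64(-148.8), np.float64(151.5), np.float64(92.2)]
```

Request:
play_rows:
  rows:
    - {"slide":[0,0,0],"delta_rot":[0,0,-0.91],"fingers":-1}
    - {"slide":[0,0,0],"delta_rot":[0,0,-0.91],"fingers":-1}
    - {"slide":[0,0,0],"delta_rot":[0,0,-0.91],"fingers":-1}
    - {"slide":[0,0,0],"delta_rot":[0,0,-0.91],"fingers":-1}
    - {"slide":[0,0,0],"delta_rot":[0,0,-0.91],"fingers":-1}
    - {"slide":[0,0,0],"delta_rot":[0,0,-0.91],"fingers":-1}
    - {"slide":[0,0,0],"delta_rot":[0,0,0],"fingers":-1}

```text
time_s: 0.98
tcp_pos: [0.2849, 0.6116, 0.2261]
eef_rot: [180.0, 0.0, 0.0]
contact_force: [0.1, 0.2, -0.7]
gripper_width: 0.0232
gripper_force: 0.0
```

Request:
play_rows:
  rows:
    - {"slide":[0.16,0.25,0],"delta_rot":[0,0,0],"fingers":-1}
    - {"slide":[0.16,0.25,0],"delta_rot":[0,0,0],"fingers":-1}
    - {"slide":[0.16,0.25,0],"delta_rot":[0,0,0],"fingers":-1}
    - {"slide":[0.16,0.25,0],"delta_rot":[0,0,0],"fingers":-1}
    - {"slide":[0.16,0.25,0],"delta_rot":[0,0,0],"fingers":-1}
    - {"slide":[0.16,0.25,0],"delta_rot":[0,0,0],"fingers":-1}
    - {"slide":[0.16,0.25,0],"delta_rot":[0,0,0],"fingers":-1}
    - {"slide":[0.16,0.25,0],"delta_rot":[0,0,0],"fingers":-1}

```text
time_s: 1.98
tcp_pos: [0.4778, 0.3107, 0.2266]
eef_rot: [-180.0, 0.0, -0.0]
contact_force: [1.2, 0.8, 0.2]
gripper_width: 0.0004
gripper_force: 0.0
```

Request:
play_rows:
  rows:
    - {"slide":[0,0.24,0],"delta_rot":[0,0,0],"fingers":-1}
    - {"slide":[0,0.24,0],"delta_rot":[0,0,0],"fingers":-1}
    - {"slide":[0,0.24,0],"delta_rot":[0,0,0],"fingers":-1}
    - {"slide":[0,0.24,0],"delta_rot":[0,0,0],"fingers":-1}
    - {"slide":[0,0.24,0.2],"delta_rot":[0,0,0],"fingers":-1}
    - {"slide":[0,0,0.3],"delta_rot":[0,0,0],"fingers":-1}
    - {"slide":[0,0,0.3],"delta_rot":[0,0,0],"fingers":-1}
    - {"slide":[0,0,0.12],"delta_rot":[0,0,0],"fingers":-1}

```text
time_s: 2.98
tcp_pos: [0.476, 0.1309, 0.0861]
eef_rot: [179.9, 0.2, -0.1]
contact_force: [0.4, -0.5, 0.1]
gripper_width: 0.0003
gripper_force: 0.0
```

Run:
```python
from plant import r
import cv2
c=r.capture("top");a=c["image"][110:310,240:440];c=r.capture("side");b=c["image"][170:320,260:410]
cv2.imwrite("pics/v1.png",cv2.hconcat([cv2.resize(a,(400,400)),cv2.resize(b,(400,400))]))
print(r.get_state()["tcp_pos"])
```

```text
[0.47599556 0.13103018 0.08647089]
```

View pics/v1.png

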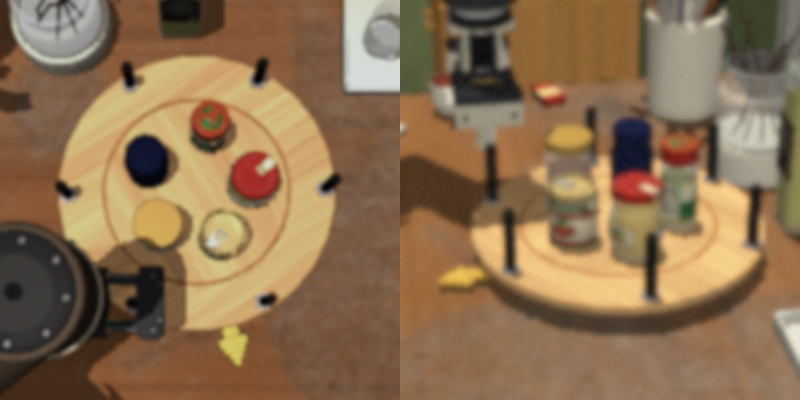

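The fingers are directly behind the front-left peg (side crop (490,145)), with the jars well clear. I'll push along the arc.

Request:
play_rows:
  rows:
    - {"slide":[0,0.07,0],"delta_rot":[0,0,0],"fingers":-1}
    - {"slide":[0,0.06,0],"delta_rot":[0,0,0],"fingers":-1}
    - {"slide":[0,0.05,0],"delta_rot":[0,0,0],"fingers":-1}
    - {"slide":[-0.01,0.03,0],"delta_rot":[0,0,0],"fingers":-1}
    - {"slide":[-0.023,0.037,0],"delta_rot":[0,0,0],"fingers":-1}
    - {"slide":[-0.029,0.069,0],"delta_rot":[0,0,0],"fingers":-1}

```text
time_s: 3.82
tcp_pos: [0.4679, 0.0845, 0.0887]
eef_rot: [-180.0, -0.0, 0.1]
contact_force: [-0.4, 1.5, 1.5]
gripper_width: 0.0004
gripper_force: 0.6
```

Request:
play_rows:
  rows:
    - {"slide":[-0.024,0.071,0],"delta_rot":[0,0,0],"fingers":-1}
    - {"slide":[-0.019,0.072,0],"delta_rot":[0,0,0],"fingers":-1}
    - {"slide":[-0.014,0.073,0],"delta_rot":[0,0,0],"fingers":-1}
    - {"slide":[-0.008,0.074,0],"delta_rot":[0,0,0],"fingers":-1}
    - {"slide":[-0.003,0.074,0],"delta_rot":[0,0,0],"fingers":-1}

```text
time_s: 4.45
tcp_pos: [0.458, 0.0292, 0.0885]
eef_rot: [180.0, 0.0, 0.1]
contact_force: [-0.9, 0.8, -0.2]
gripper_width: 0.0008
gripper_force: 0.5
```

Run:
```python
from plant import r
import cv2
from h import *
c=r.capture("top");a=c["image"][110:310,240:440];o=measure(c)
s=r.capture("side");b=s["image"][170:320,260:410]
cv2.imwrite("pics/v2.png",cv2.hconcat([cv2.resize(a,(400,400)),cv2.resize(b,(400,400))]))
print(r.get_state()["tcp_pos"],o["blue"])
for b in o["blue"]:
    p=ray(c,*b[1],.085)[:2]-[.6165,-.004];print(np.hypot(*p),np.degrees(np.arctan2(p[1],p[0])))
```

```text
[0.45793389 0.02894316 0.08851773] [([301, 191, 19, 22, 328], [309.9, 201.4])]
0.06889320409999548 88.22071134974533
```

View pics/v2.png

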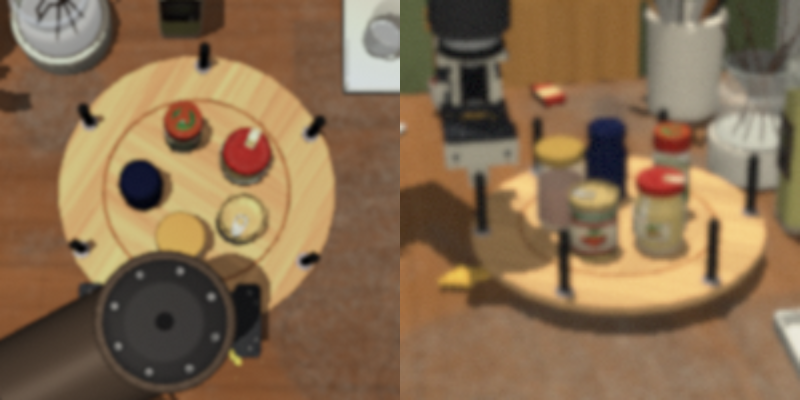

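The disc has turned about 25°; the jars ride along and the pusher stays on the peg. I'll continue the stroke.

Request:
play_rows:
  rows:
    - {"slide":[0.002,0.07,0],"delta_rot":[0,0,0],"fingers":-1}
    - {"slide":[0.007,0.074,0],"delta_rot":[0,0,0],"fingers":-1}
    - {"slide":[0.012,0.073,0],"delta_rot":[0,0,0],"fingers":-1}
    - {"slide":[0.017,0.072,0],"delta_rot":[0,0,0],"fingers":-1}
    - {"slide":[0.022,0.071,0],"delta_rot":[0,0,0],"fingers":-1}
    - {"slide":[0.027,0.069,0],"delta_rot":[0,0,0],"fingers":-1}
    - {"slide":[0.032,0.067,0],"delta_rot":[0,0,0],"fingers":-1}
    - {"slide":[0.037,0.065,0],"delta_rot":[0,0,0],"fingers":-1}

```text
time_s: 5.55
tcp_pos: [0.4819, -0.0548, 0.0885]
eef_rot: [180.0, 0.0, 0.1]
contact_force: [-0.8, 0.8, 0.8]
gripper_width: 0.0005
gripper_force: 0.4
```

Request:
play_rows:
  rows:
    - {"slide":[0.03,0.045,0],"delta_rot":[0,0,0],"fingers":-1}
    - {"slide":[0.015,0.02,0],"delta_rot":[0,0,0],"fingers":-1}
    - {"slide":[0,0,0],"delta_rot":[0,0,0],"fingers":-1}
    - {"slide":[0,-0.1,0],"delta_rot":[0,0,0],"fingers":-1}
    - {"slide":[0,-0.05,-0.3],"delta_rot":[0,0,0],"fingers":-1}
    - {"slide":[0,0,-0.35],"delta_rot":[0,0,0],"fingers":-1}
    - {"slide":[0,-0.35,-0.1],"delta_rot":[0,0,0],"fingers":-1}
    - {"slide":[0,-0.35,0],"delta_rot":[0,0,0],"fingers":-1}

```text
time_s: 6.55
tcp_pos: [0.4887, 0.0658, 0.2032]
eef_rot: [-179.9, -0.2, 0.0]
contact_force: [0.9, 1.1, -0.9]
gripper_width: -0.0
gripper_force: 0.0
```

Request:
play_rows:
  rows:
    - {"slide":[0,-0.35,0],"delta_rot":[0,0,0],"fingers":-1}
    - {"slide":[0,-0.35,0],"delta_rot":[0,0,0],"fingers":-1}
    - {"slide":[0,-0.35,0],"delta_rot":[0,0,0],"fingers":-1}
    - {"slide":[0,-0.2,0],"delta_rot":[0,0,0],"fingers":-1}

```text
time_s: 7.05
tcp_pos: [0.4871, 0.2545, 0.2011]
eef_rot: [-180.0, -0.0, 0.2]
contact_force: [-0.3, -0.0, 0.2]
gripper_width: 0.0008
gripper_force: 0.0
```

Run:
```python
from plant import r
import cv2
from h import *
c=r.capture("top");a=c["image"][110:310,240:440];o=measure(c)
s=r.capture("side");b=s["image"][170:320,260:410]
cv2.imwrite("pics/v3.png",cv2.hconcat([cv2.resize(a,(400,400)),cv2.resize(b,(400,400))]))
print(r.get_state()["tcp_pos"],o["blue"])
for k,z in(("blue",.085),("dark",.0755)):
  for b in o[k]:
    p=ray(c,*b[1],z)[:2]-[.6165,-.004];print(b,p+[.6165,-.004],np.hypot(*p),np.degrees(np.arctan2(p[1],p[0])))
```

```text
[0.48733601 0.25472855 0.20078522] [([306, 208, 19, 21, 319], [315.2, 217.9])]
([306, 208, 19, 21, 319], [315.2, 217.9]) [0.57908817 0.051822  ] 0.06719926359345495 123.82993733543518
([366, 140, 7, 11, 49], [368.9, 144.9]) [ 0.75891397 -0.07645877] 0.1597874000657615 -26.96652631724893
([300, 142, 7, 12, 48], [303.0, 147.7]) [0.75162465 0.08340046] 0.1609270376114219 32.89533791302779
([315, 186, 11, 9, 32], [320.6, 190.4]) [0.64699154 0.039698  ] 0.05328460705818008 55.09347462033582
([401, 196, 9, 9, 45], [405.4, 200.2]) [ 0.62422783 -0.16398071] 0.16016724353907036 -87.23449087719374
([268, 202, 9, 8, 35], [271.7, 205.6]) [0.60937465 0.15746492] 0.1616220615809427 92.52678866512197
([305, 207, 22, 23, 379], [315.5, 218.3]) [0.57921449 0.05138234] 0.066763854795402 123.94994607774386
([371, 257, 7, 5, 26], [374.2, 259.2]) [ 0.48216376 -0.08939587] 0.15918128035445858 -147.55638881831746
([305, 260, 6, 4, 17], [307.0, 261.6]) [0.47507466 0.07073213] 0.1599562988634896 152.14708088454708
```

View pics/v3.png

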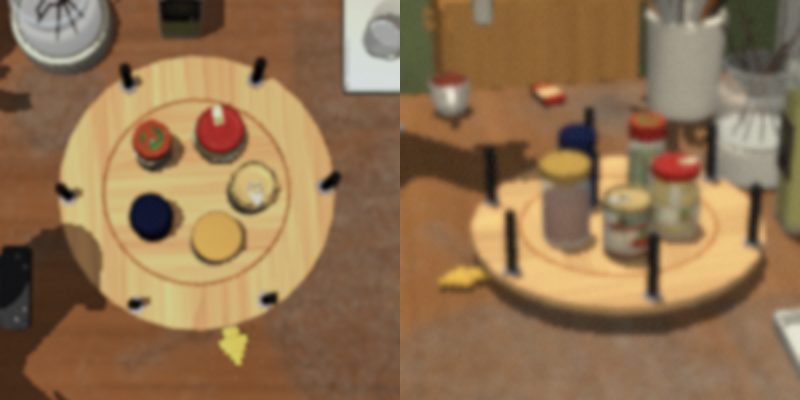

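Jar is at 124°, pegs at 152°+60k; target is about 194.4°, so 70° remain. I'll make a second stroke with the next peg.

Request:
play_rows:
  rows:
    - {"slide":[-0.03,0.28,0],"delta_rot":[0,0,0],"fingers":-1}
    - {"slide":[-0.04,0.28,0],"delta_rot":[0,0,0],"fingers":-1}
    - {"slide":[0,0.26,0.15],"delta_rot":[0,0,0],"fingers":-1}
    - {"slide":[0,0,0.3],"delta_rot":[0,0,0],"fingers":-1}
    - {"slide":[0,0,0.3],"delta_rot":[0,0,0],"fingers":-1}
    - {"slide":[0,0.07,0],"delta_rot":[0,0,0],"fingers":-1}

```text
time_s: 7.9
tcp_pos: [0.4752, 0.1163, 0.0862]
eef_rot: [179.8, 0.3, 0.1]
contact_force: [-0.1, 0.7, 1.3]
gripper_width: 0.0005
gripper_force: 0.0
```

Request:
play_rows:
  rows:
    - {"slide":[0,0.06,0],"delta_rot":[0,0,0],"fingers":-1}
    - {"slide":[0,0.05,0],"delta_rot":[0,0,0],"fingers":-1}
    - {"slide":[-0.01,0.03,0],"delta_rot":[0,0,0],"fingers":-1}
    - {"slide":[-0.023,0.037,0],"delta_rot":[0,0,0],"fingers":-1}
    - {"slide":[-0.029,0.069,0],"delta_rot":[0,0,0],"fingers":-1}

```text
time_s: 8.52
tcp_pos: [0.4683, 0.0807, 0.0889]
eef_rot: [-180.0, -0.0, 0.1]
contact_force: [0.7, 1.1, 1.3]
gripper_width: 0.0005
gripper_force: 0.5
```

Request:
play_rows:
  rows:
    - {"slide":[-0.024,0.071,0],"delta_rot":[0,0,0],"fingers":-1}
    - {"slide":[-0.019,0.072,0],"delta_rot":[0,0,0],"fingers":-1}
    - {"slide":[-0.014,0.073,0],"delta_rot":[0,0,0],"fingers":-1}
    - {"slide":[-0.008,0.074,0],"delta_rot":[0,0,0],"fingers":-1}
    - {"slide":[-0.003,0.074,0],"delta_rot":[0,0,0],"fingers":-1}
    - {"slide":[0.002,0.07,0],"delta_rot":[0,0,0],"fingers":-1}
    - {"slide":[0.007,0.074,0],"delta_rot":[0,0,0],"fingers":-1}
    - {"slide":[0.012,0.073,0],"delta_rot":[0,0,0],"fingers":-1}

```text
time_s: 9.52
tcp_pos: [0.4615, -0.0072, 0.0886]
eef_rot: [180.0, 0.0, 0.1]
contact_force: [-1.2, 0.9, -0.5]
gripper_width: 0.0004
gripper_force: 0.4
```

Request:
play_rows:
  rows:
    - {"slide":[0.017,0.072,0],"delta_rot":[0,0,0],"fingers":-1}
    - {"slide":[0.022,0.071,0],"delta_rot":[0,0,0],"fingers":-1}
    - {"slide":[0.027,0.069,0],"delta_rot":[0,0,0],"fingers":-1}
    - {"slide":[0.032,0.067,0],"delta_rot":[0,0,0],"fingers":-1}
    - {"slide":[0.037,0.065,0],"delta_rot":[0,0,0],"fingers":-1}
    - {"slide":[0.03,0.045,0],"delta_rot":[0,0,0],"fingers":-1}
    - {"slide":[0.02,0.028,0],"delta_rot":[0,0,0],"fingers":-1}
    - {"slide":[0,0,0],"delta_rot":[0,0,0],"fingers":-1}

```text
time_s: 10.52
tcp_pos: [0.4894, -0.0692, 0.0885]
eef_rot: [180.0, -0.0, 0.0]
contact_force: [0.5, -0.3, 0.1]
gripper_width: 0.0003
gripper_force: 0.0
```

Request:
play_rows:
  rows:
    - {"slide":[0,-0.1,0],"delta_rot":[0,0,0],"fingers":-1}
    - {"slide":[0,-0.05,-0.3],"delta_rot":[0,0,0],"fingers":-1}
    - {"slide":[0,0,-0.35],"delta_rot":[0,0,0],"fingers":-1}
    - {"slide":[0,-0.35,-0.1],"delta_rot":[0,0,0],"fingers":-1}
    - {"slide":[0,-0.35,0],"delta_rot":[0,0,0],"fingers":-1}
    - {"slide":[0,-0.35,0],"delta_rot":[0,0,0],"fingers":-1}
    - {"slide":[0,-0.35,0],"delta_rot":[0,0,0],"fingers":-1}
    - {"slide":[0,-0.35,0],"delta_rot":[0,0,0],"fingers":-1}

```text
time_s: 11.52
tcp_pos: [0.4881, 0.2188, 0.2014]
eef_rot: [-180.0, -0.0, 0.1]
contact_force: [1.1, -0.5, 0.5]
gripper_width: 0.0004
gripper_force: 0.0
```

```bash
cat > m.py <<'E'
from plant import r
import cv2
from h import *
c=r.capture("top");a=c["image"][110:310,240:440];o=measure(c)
s=r.capture("side");b=s["image"][170:320,260:410]
import sys
cv2.imwrite(sys.argv[1],cv2.hconcat([cv2.resize(a,(400,400)),cv2.resize(b,(400,400))]))
print(r.get_state()["tcp_pos"])
for k,z in(("blue",.085),("dark",.0755)):
  for b in o[k]:
    p=ray(c,*b[1],z)[:2]-[.6165,-.004];print(b,(p+[.6165,-.004]).round(4),np.hypot(*p).round(4),np.degrees(np.arctan2(p[1],p[0])).round(2))
E
python3 m.py pics/v4.png
```

```text
[0.48853772 0.22106586 0.20098238]
([333, 220, 20, 20, 313], [342.2, 229.5]) [ 0.5518 -0.0126] 0.0653 -172.45
([364, 138, 6, 12, 50], [366.4, 143.7]) [ 0.7619 -0.0704] 0.1598 -24.55
([298, 144, 7, 11, 49], [300.6, 149.1]) [0.7482 0.0892] 0.1613 35.3
([401, 193, 9, 9, 43], [405.1, 197.3]) [ 0.6312 -0.1633] 0.16 -84.71
([268, 205, 9, 7, 37], [272.0, 208.2]) [0.6031 0.1566] 0.1612 94.78
([332, 219, 22, 22, 370], [342.4, 229.9]) [ 0.5517 -0.0134] 0.0655 -171.78
([269, 230, 7, 15, 48], [272.5, 236.5]) [0.5346 0.1543] 0.1783 117.35
([374, 256, 7, 4, 23], [376.8, 257.6]) [ 0.486  -0.0956] 0.1594 -144.94
```

View pics/v4.png

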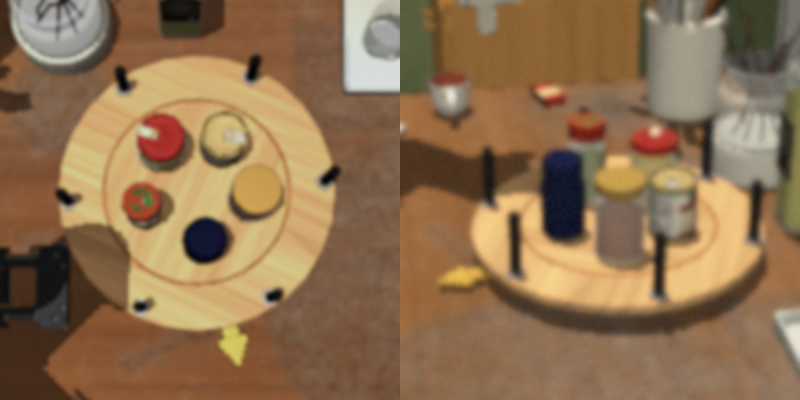

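The jar is at about 188° and the target is 194.4°. I'll give one small push of about 6.7° on the next peg (now at 155°), to TCP y ≈ 0.073.

Request:
play_rows:
  rows:
    - {"slide":[-0.06,0.22,0],"delta_rot":[0,0,0],"fingers":-1}
    - {"slide":[-0.06,0.22,0],"delta_rot":[0,0,0],"fingers":-1}
    - {"slide":[0,0.2,0.15],"delta_rot":[0,0,0],"fingers":-1}
    - {"slide":[0,0,0.3],"delta_rot":[0,0,0],"fingers":-1}
    - {"slide":[0,0,0.3],"delta_rot":[0,0,0],"fingers":-1}
    - {"slide":[0,0,0],"delta_rot":[0,0,0],"fingers":-1}

```text
time_s: 12.38
tcp_pos: [0.4686, 0.1189, 0.0863]
eef_rot: [179.8, 0.3, 0.1]
contact_force: [-0.0, -1.1, 1.4]
gripper_width: 0.0002
gripper_force: 0.0
```

Request:
play_rows:
  rows:
    - {"slide":[0,0.09,0],"delta_rot":[0,0,0],"fingers":-1}
    - {"slide":[0,0.08,0],"delta_rot":[0,0,0],"fingers":-1}
    - {"slide":[0,0.06,0],"delta_rot":[0,0,0],"fingers":-1}
    - {"slide":[-0.01,0.05,0],"delta_rot":[0,0,0],"fingers":-1}
    - {"slide":[-0.01,0.035,0],"delta_rot":[0,0,0],"fingers":-1}
    - {"slide":[0,0.02,0],"delta_rot":[0,0,0],"fingers":-1}
    - {"slide":[0,0,0],"delta_rot":[0,0,0],"fingers":-1}

```text
time_s: 13.25
tcp_pos: [0.4681, 0.0696, 0.0885]
eef_rot: [180.0, 0.0, 0.1]
contact_force: [-0.4, -0.1, 0.2]
gripper_width: 0.0003
gripper_force: 0.0
```

Now I'll back off and check.

Request:
play_rows:
  rows:
    - {"slide":[0,-0.1,0],"delta_rot":[0,0,0],"fingers":-1}
    - {"slide":[0,-0.05,-0.3],"delta_rot":[0,0,0],"fingers":-1}
    - {"slide":[0,-0.1,-0.35],"delta_rot":[0,0,0],"fingers":-1}
    - {"slide":[0,-0.35,-0.1],"delta_rot":[0,0,0],"fingers":-1}
    - {"slide":[0,-0.35,0],"delta_rot":[0,0,0],"fingers":-1}
    - {"slide":[0,-0.35,0],"delta_rot":[0,0,0],"fingers":-1}
    - {"slide":[0,0,0],"delta_rot":[0,0,0],"fingers":-1}

```text
time_s: 14.12
tcp_pos: [0.4676, 0.2688, 0.2006]
eef_rot: [180.0, -0.0, 0.3]
contact_force: [-0.5, 0.2, -0.7]
gripper_width: 0.0008
gripper_force: 0.0
```

```bash
python3 m.py pics/v5.png
```

```text
[0.46729221 0.26581087 0.20054069]
([337, 219, 19, 20, 313], [346.0, 228.7]) [ 0.5538 -0.0216] 0.0652 -164.34
([356, 135, 6, 12, 52], [358.1, 140.7]) [ 0.7692 -0.0503] 0.1596 -16.86
([291, 149, 7, 12, 45], [293.6, 154.6]) [0.7345 0.1061] 0.1614 43.01
([399, 184, 9, 10, 47], [403.6, 188.7]) [ 0.6521 -0.1598] 0.1598 -77.14
([270, 214, 8, 7, 34], [273.4, 217.2]) [0.5812 0.1529] 0.1608 102.66
([336, 219, 22, 22, 373], [346.1, 229.2]) [ 0.5534 -0.0222] 0.0657 -163.89
([381, 250, 7, 5, 26], [383.8, 252.0]) [ 0.4995 -0.1122] 0.1594 -137.24
```

View pics/v5.png

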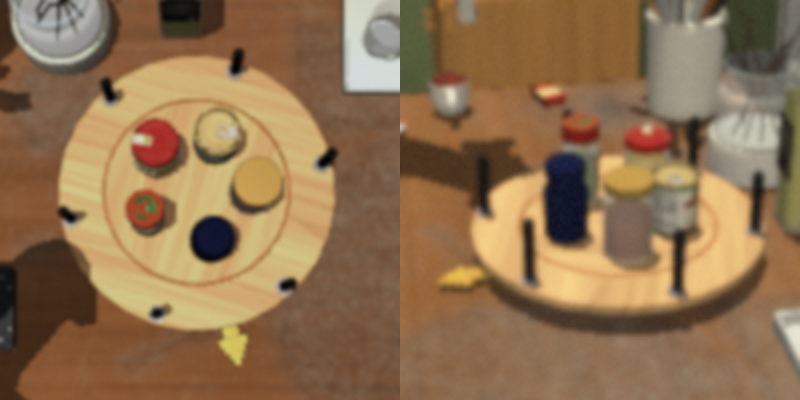

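The jar is at about 195.8°, against the pointer's 194.4°. That puts it roughly 2 mm off the line, well inside 14 mm. Everything on the disc is upright and the arm is clear.

```bash
python3 -c "
from plant import r
print(r.close_job())"
```

```text
the job is handed in; nothing more can be done
None
```

The job is handed in: at the last look the dark blue jar stood about 2 mm off the pointer line (14 mm allowed), everything on the turntable was upright, and the arm was clear; no verdict came back.

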